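# Shut the bread bin and hold the bread knife ready over the loaf

## Robot

A 6-joint arm with a two-finger parallel gripper is mounted at the origin on a cart in front of the work surface, level with it; the furniture and walls round the work are solid. World frame = base frame: x ahead of the robot, y to its left, z up, the work surface at z = 0. Lengths are in m, angles in rad, forces in N, time in s.
With the tool pointing down it reaches from about 0.4 to 0.825 m from the base axis. Payload 7 kg.
Tool frame: the origin (TCP) lies on the centre line of the jaws, within the pads' length; the fingertips stand 14 mm ahead of it and the grasp point (between the pads) lies 5 mm behind it; z points along the fingers, y is the line along which they close (so a half turn about z gives the same grasp; the last joint's range is limited). The gripper opens to 88 mm and grips with 3 to 60 N. Pads are 19 mm wide; open, the fingers measure 130 mm over their backs; the gripper's body (78 mm by 193 mm) begins 47 mm behind the grasp point.
Start: joints at [1.559, 0.359, 0.012, 0, -1.224, -0.288], TCP at [0.199, 0.645, 0.241] pointing down, gripper open.
Joint ranges: [-3.07, 3.07], [-1.43, 2.12], [-1.02, 1.25], [-3.03, 1.67], [-3.05, -0], [-3.03, 3.03]. Speed limits (rad/s): [2.39, 2.39, 3.01, 3.14, 3.14, 3.14].

## Interface

Orientations are given as [roll, pitch, yaw] about the fixed x, y, z axes, in that order (R = Rz(yaw) Ry(pitch) Rx(roll)).
In Python, from station import arm gives the robot as it stands.
- The arm moves only by the tool move_arm, never from a script. Its argument "rows" is a list of rows, each an object with "translation": the shift along the tool's x, y, z in cm, a list of three; "rot": the turn, a rotation vector about the tool's x, y, z in degrees, a list of three; "hand": the closure, from 0 (fully open) to 1 (shut). A call has 1 to 8 rows; each row is the pose to reach, as a shift and turn from the pose commanded when the call began, along the tool's axes at that moment; what a row does not reach only later rows make up. A row lasts 1/12 s, in which the tool goes at most 41.7 mm and 7.16 degrees, less where a joint would pass 70% of its speed; a pose out of reach is approached as far as the arm can. A call with a gripper value outside its range is refused whole. The fingers move at their own pace and stop on an object; "squeeze" is the grip in N (left out, the last holds). Time passes only in rows, so rows that repeat a pose let the fingers close. It gives the time, the measured TCP pose, the force, the opening and the grip force at its end, in the units of the state.
- arm.get_state(): the state, without advancing time (a new reading comes with each control period).
- arm.grab_frame(name): name is "scene" or "top" or "wrist"; returns (picture, depth): 420x560x3 uint8, red, green, blue; 420x560 float32, m along the optical axis (not along the pixel's ray), 0 where there is no reading.
- arm.camera_params(name): a dict with "vfov" (degrees; the focal length in pixels is half the picture's height over the tangent of half this angle, whatever the lens; pixels are square), "cx", "cy" (the principal point, pixels), "position" and "orientation" of the camera in the world; the wrist camera has in their place "tool_from_camera" (4x4, takes a point from camera to tool coordinates, whose origin is the TCP and whose axes are the flange's). Camera axes: x right, y down, z forward; pixel columns grow to the right and rows downward; lengths in m; the calibration is good to about 2 mm. A picture is of the moment at which its call begins: read the wrist's pose just before it. camera_params takes no time and is no camera call.
- arm.job_done(): hands the job in; it is judged then, once.
Trained networks look in the newest picture that a camera, given by its name, has taken for a name from the list of things; names that differ only in an ending like _2 or _b are one class to them, and where a whole thing is asked for, a point or a joint stands for the part that bears it (a point fixed in the world has none). Each returns a list of dicts, best first, with "p" (0 to 1); they miss things now and then, are a little off and sometimes report something else, mostly with a low value. They report only what shows in the picture. A call takes as long as a camera call.
- arm.search_frame(label, camera): "point" ([x, y, z] in m, in the coordinates of the camera as it stood for that picture, good to about 4 mm: the middle of the surface that is visible of it).
- arm.pinpoint(label, camera): "point" ([x, y, z] in m, in the coordinates of the camera as it stood for that picture, good to about 4 mm: a listed point, or the origin of a listed thing).
The state is a dict: "t": time; "q": joint angles; "qd": joint speeds; "joint_efforts": joint torques, N m; "eef_pos": TCP position; "ee_rot": TCP orientation; "force": force on the tool from outside, world axes, zero at the start; "moment": the same for the moment, N m; "width": finger opening in m; "gripper_force": force on a finger pad.
Only numpy, scipy, OpenCV 4.12 (cv2) and the standard library are available. Lean on these libraries where they do the work, as an engineer would, in place of code of your own. Each camera call takes 0.05 s, during which the arm holds its last target. There are 200 camera calls.

## Task

The loaf is out on the board, so first lower the bread bin's lid until it is fully shut, without slamming it. Then draw the bread knife (the one with the longest handle) out of the knife block and finish holding it still in the gripper over the middle of the loaf, ready for the first slice: level, edge down, crosswise to the loaf, and a few centimetres above the crust without touching it. Leave the other two knives in the block and do not shift the loaf or tip over the jam jar; the program ends while the knife is still held.

Things in the scene. Friction and masses are not known exactly. Their poses are not given: they have to be found in the camera images.
- bin_lid (a joint): Angle of the bread bin's lid in rad: 0 = shut, flat on the rim; grows as it opens upward, 1.7 at most; starts open between 0.95 and 1.45. The hinge is stiff: the lid (0.2 kg) stays where it is left and takes about 1 to 3 N at its free edge to push down.
- bin_lid_hinge (a point): Middle of the lid's hinge line, on top of the bin's rear wall, 106 mm above the worktop. The hinge line is the bin's y axis; x points from front to rear, away from the robot.
- bin_lid_edge (a point): Middle of the lid's free edge, on its outer face (its top when shut). The lid is a plain wooden panel 12 mm thick, 164 mm from hinge line to free edge and 211 mm wide; its inner face passes through the hinge line. Shut, it overhangs the front wall by 14 mm. To shut it, push on its outer (rear) face.
- bread_bin: White wooden bread bin, 150 (x) by 205 (y) by 105 mm high, fixed to the worktop; two rolls in it. Origin in the middle of its underside; x points to the rear, where the lid is hinged.
- bread_knife: Bread knife in one of the block's slots, 0.11 kg: serrated blade 130 mm long, 22 high, 3 thick; wooden handle the longest of three, 125 mm with bolster, 20 thick (y), 26 high (z). Origin where blade and handle meet; x to the tip, z to the spine. In the block x points 45 deg down, away from the robot, edge below; the blade slides out freely along -x (130 mm).
- bread_knife_grip (a point): Middle part of the bread knife's handle, 50 mm behind the bolster: a good place to grip, across the 20 mm thickness. 48 mm from one knife's centre plane to the next.
- bread_knife_mid (a point): Middle of the bread knife's cutting edge, 65 mm from the bolster and 11 mm below the knife's x axis.
- paring_knife: Paring knife in another slot, handle 88 mm with bolster, 16 mm thick; same axes as the bread knife. Stays in the block.
- trimming_knife: Trimming knife in the third slot, handle 95 mm with bolster, 16 mm thick; same axes. Stays in the block.
- knife_block: Dark wooden wedge-shaped knife block, 170 (x) by 132 (y) by 163 mm high, fixed to the worktop. Origin in the middle of its underside; the sloping face with the three slots looks to -x and up at 45 degrees. Slot mouths 46 mm in front of the origin (-x), 145 mm up, 48 mm apart along y; slots 6 mm wide. Which knife is in which slot varies.
- bread_board: Dark wooden bread board, 170 (x) by 240 (y) by 18 mm, fixed to the worktop; origin in the middle of its underside.
- loaf: Oval crusty loaf with four slashes lying on the board, 166 mm long (its y axis), 86 mm wide (x), 63 mm high, 0.35 kg, loose. Origin in the middle of its underside.
- loaf_top (a point): Highest point of the loaf's crust, over its middle, 63 mm above its underside.
- jam_jar: Jam jar with a steel cap, 64 mm across and 85 mm high, standing loose in front of the bin; origin in the middle of its underside, z up along its axis. To be left standing.

How it is judged:
By the outcome, as a careful person would: the job done as asked, in the order asked, and still so for the second after the job is handed in, while the arm keeps its last pose, push and grip.
It also fails if it takes over 66 s, if anything falls off the work surface, if the arm or the gripper's body presses on something with over 40 N, if the wrist force passes 120 N, or if a joint passes its speed limit or range.

## Working session

There is one attempt and no reset: what is moved stays moved. The work goes in short steps, Python scripts to look and compute and a tool call to move; the robot and the scene stay as the last step left them, time stands still between calls to the robot, and variables do not carry over. Pictures are saved under pics/ and viewed, at most 10 in all, crops included, and the job is handed in when it is done.

Besides the shell and the picture viewer there is one more tool, called after "Call:" as a command line: name --argument value ..., lists and objects as JSON in quotes. move_arm: Moves the arm, as the interface text tells. Its arguments: {"type":"object","properties":{"rows":{"type":"array","items":{"type":"object","properties":{"translation":{"type":"array","items":{"type":"number"}},"rot":{"type":"array","items":{"type":"number"}},"hand":{"type":"number"}}}},"squeeze":{"type":"number"}},"required":["rows"]}

```bash
ls; mkdir -p pics; cat > h.py <<'E'
import numpy as np, cv2
from station import arm
from scipy.spatial.transform import Rotation as R
np.set_printoptions(precision=4,suppress=True)
def camT(n):
    p=arm.camera_params(n)
    if n=='wrist':
        s=arm.get_state(); return toolT(s)@np.array(p['tool_from_camera'])
    T=np.eye(4); o=np.array(p['orientation'])
    T[:3,:3]=o if o.shape==(3,3) else R.from_euler('xyz',o).as_matrix()
    T[:3,3]=p['position']; return T
def toolT(s=None):
    s=s or arm.get_state(); T=np.eye(4)
    T[:3,:3]=R.from_euler('xyz',s['ee_rot']).as_matrix(); T[:3,3]=s['eef_pos']; return T
def K(n):
    p=arm.camera_params(n); f=210/np.tan(np.radians(p['vfov'])/2); return f,p['cx'],p['cy']
def cloud(n,d):
    f,cx,cy=K(n); v,u=np.mgrid[:420,:560]; P=np.stack([(u-cx)*d/f,(v-cy)*d/f,d],-1)
    T=camT(n); return P@T[:3,:3].T+T[:3,3]
def find(fn,l,n):
    T=camT(n); return [(round(r['p'],2),T[:3,:3]@np.array(r['point'])+T[:3,3]) for r in getattr(arm,fn)(l,n)[:3]]
def goal(pos,Rm,T=None):
    "shift cm, rotvec deg in tool axes"
    T=toolT() if T is None else T
    return (T[:3,:3].T@(np.array(pos)-T[:3,3])*100).round(2), np.degrees(R.from_matrix(T[:3,:3].T@Rm).as_rotvec()).round(1)
E
python3 - <<'E'
from h import *
for n in('scene','top'):
    p=arm.camera_params(n);print(p)
    im,d=arm.grab_frame(n); cv2.imwrite(f'pics/{n}0.png',im[...,::-1]); np.save(f'{n}0.npy',d)
    for l in ['bin_lid_hinge','bin_lid_edge','bread_knife','bread_knife_grip','paring_knife','trimming_knife','knife_block','loaf','loaf_top','jam_jar','bread_bin','bread_board']:
        print(n,l,find('pinpoint',l,n))
print(arm.get_state())
E
```

```text
pics
{'vfov': 56.62877250154057, 'cx': 287.60370918067855, 'cy': 212.20802537059808, 'position': array([-0.0151, -0.252 ,  0.7248]), 'orientation': array([-2.2771, -0.0106, -0.8228])}
scene bin_lid_hinge [(0.64, array([0.5829, 0.1896, 0.1071]))]
scene bin_lid_edge [(0.74, array([0.565 , 0.1883, 0.2705])), (0.68, array([ 0.6085, -0.0225,  0.0018]))]
scene bread_knife []
scene bread_knife_grip [(0.83, array([ 0.5269, -0.0376,  0.1817]))]
scene paring_knife [(0.57, array([0.5478, 0.0155, 0.1458]))]
scene trimming_knife [(0.6, array([ 0.5615, -0.0733,  0.1437]))]
scene knife_block [(0.95, array([ 0.6058, -0.027 ,  0.0047]))]
scene loaf [(0.7, array([0.5454, 0.4326, 0.0193]))]
scene loaf_top [(0.97, array([0.541 , 0.4343, 0.0806]))]
scene jam_jar [(0.65, array([0.3547, 0.2426, 0.0022]))]
scene bread_bin [(0.86, array([0.5037, 0.1845, 0.003 ]))]
scene bread_board [(0.78, array([ 0.5368,  0.4431, -0.0005])), (0.2, array([0.5418, 0.4314, 0.0788]))]
{'vfov': 56.93859261011319, 'cx': 279.6757724863239, 'cy': 215.071382819331, 'position': array([0.3152, 0.1928, 0.9764]), 'orientation': array([-
[... 629 characters left out ...]
0.1483]))]
top loaf_top [(0.92, array([0.5454, 0.4315, 0.0829]))]
top jam_jar [(0.69, array([0.3559, 0.2459, 0.0034]))]
top bread_bin [(0.58, array([ 0.5071,  0.182 , -0.0008]))]
top bread_board [(0.76, array([0.5368, 0.4445, 0.0016]))]
{'t': 1.3, 'q': array([ 1.5591,  0.3586,  0.0119, -0.    , -1.2241, -0.2881]), 'qd': array([-0.0005, -0.0011,  0.0004,  0.0014, -0.0014, -0.0007]), 'joint_efforts': array([  0.0014, -58.2402,  29.3289,   7.0023,   0.0123,  -0.    ]), 'eef_pos': array([0.1994, 0.6449, 0.2405]), 'ee_rot': array([ 3.1415, -0.    , -0.2998]), 'force': array([ 0.0965,  0.9685, -0.5375]), 'moment': array([0.0095, 0.0104, 0.0161]), 'gripper_force': 0.0, 'width': 0.08749149003504628}
```

View pics/scene0.png

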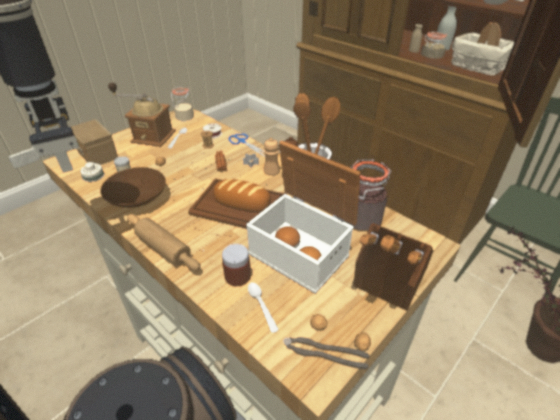

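View pics/top0.png

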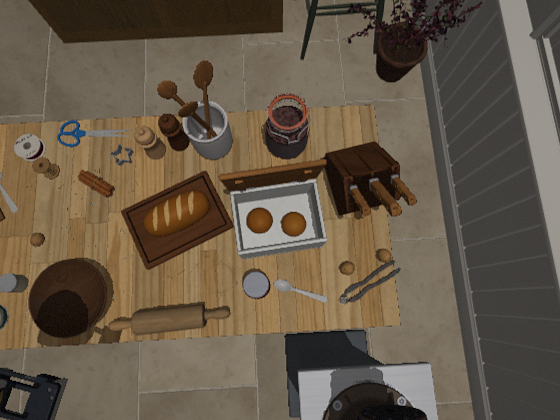

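```bash
python3 - <<'E'
from h import *
for n in('top','scene'):
    P=cloud(n,np.load(n+'0.npy')).reshape(-1,3)
    def box(a,b): return P[np.all((P>a)&(P<b),1)]
    L=box([.49,.08,.12],[.62,.29,.30])
    for _ in range(6):
        c=L.mean(0) if _ else np.median(L,0); w=np.linalg.svd(L-c,full_matrices=False)[2][2]
        if _<5: L=L[np.abs((L-c)@w)<[.03,.02,.012,.008,.005][_]]
    print(n,'lid',len(L),c,w,'minmax',np.percentile(L,[1,99],axis=0).round(3).tolist())
    F=box([.43,.3,.035],[.65,.56,.1]); r=cv2.minAreaRect((F[:,:2]*1000).astype(np.float32)); print('loaf',r,F[:,2].max())
    B=box([.40,.28,.008],[.68,.60,.024]); print('board',cv2.minAreaRect((B[:,:2]*1000).astype(np.float32)))
    J=box([.30,.19,.07],[.41,.30,.1]); print('jar',len(J),J.min(0),J.max(0))
    # tall things around
    for nm,a,b in (('big jar',[.58,.0,.03],[.8,.33,.4]),('crock',[.6,.28,.03],[.8,.5,.5])):
        Q=box(a,b); print(nm,np.percentile(Q,[1,99],axis=0).round(3).tolist())
    T=box([.55,-.15,.155],[.75,.08,.17]); r=cv2.minAreaRect((T[:,:2]*1000).astype(np.float32)); print('blocktop',r)
im=cv2.imread('pics/top0.png')[120:240,300:440]; a=cv2.resize(im,None,fx=5,fy=5,interpolation=3)
cv2.imwrite('pics/kn.png',a)
E
```

```text
top lid 1486 [0.5653 0.1895 0.2216] [-0.9882 -0.0983 -0.1171] minmax [[0.55, 0.091, 0.124], [0.585, 0.288, 0.27]]
loaf ((541.5304565429688, 432.83087158203125), (83.02323150634766, 163.40594482421875), 23.298933029174805) 0.08456135829832478
board ((539.4296264648438, 422.375), (177.55511474609375, 281.2779235839844), 22.447832107543945)
jar 543 [0.3249 0.2154 0.0713] [0.3837 0.2726 0.0886]
big jar [[0.58, 0.003, 0.033], [0.79, 0.329, 0.281]]
crock [[0.683, 0.294, 0.032], [0.791, 0.497, 0.297]]
blocktop ((572.7920532226562, -26.901695251464844), (51.01423263549805, 130.42330932617188), 4.6313066482543945)
scene lid 3449 [0.5675 0.1816 0.203 ] [0.9852 0.0988 0.1397] minmax [[0.55, 0.087, 0.122], [0.587, 0.288, 0.269]]
loaf ((533.9234008789062, 429.54852294921875), (71.41432189941406, 166.49832153320312), 24.68577766418457) 0.08364338784167391
board ((541.1651611328125, 421.932373046875), (178.84286499023438, 279.06024169921875), 22.164575576782227)
jar 501 [0.3241 0.2136 0.0702] [0.3832 0.2736 0.0882]
big jar [[0.58, 0.088, 0.034], [0.792, 0.329, 0.283]]
crock [[0.682, 0.304, 0.033], [0.793, 0.498, 0.298]]
blocktop ((574.7894287109375, -28.2144775390625), (129.75869750976562, 46.483299255371094), 89.60887908935547)
```

View pics/kn.png

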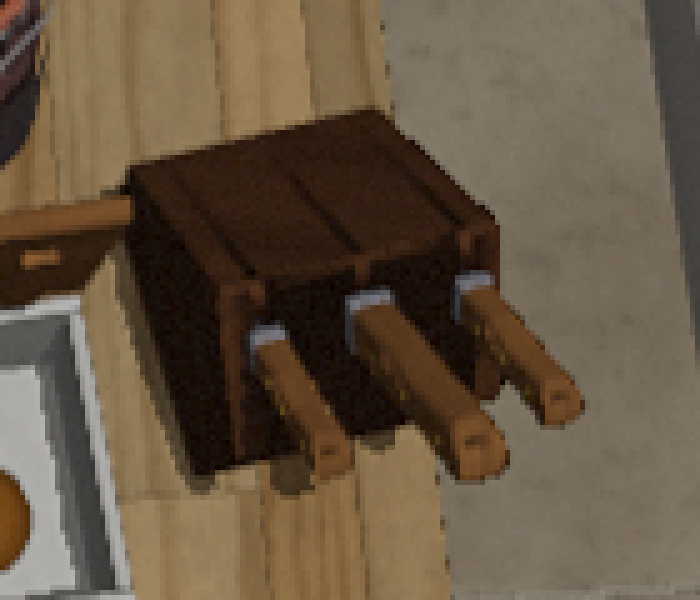

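```bash
python3 - <<'E'
from h import *
for n in('top','scene'):
    P=cloud(n,np.load(n+'0.npy')).reshape(-1,3)
    def box(a,b): return P[np.all((P>a)&(P<b),1)]
    Q=box([.61,.07,.10],[.82,.28,.4]); print('bigjar',len(Q),np.percentile(Q,[1,50,99],axis=0).round(3).tolist())
    # block slope plane: ransac in region
    S=box([.50,-.13,.05],[.58,.07,.14]); rng=np.random.default_rng(0);best=0
    for _ in range(500):
        a,b,c=S[rng.choice(len(S),3,replace=False)]; w=np.cross(b-a,c-a); w/=np.linalg.norm(w)+1e-12
        if abs(abs(w[2])-.707)>.1 or w[0]*w[2]>0: continue
        m=np.abs((S-a)@w)<.003
        if m.sum()>best: best=m.sum();M=m
    if best:
        Q=S[M];c=Q.mean(0);w=np.linalg.svd(Q-c,full_matrices=False)[2][2];w*=np.sign(w[2]);print('slope',best,c,w,np.degrees(np.arctan2(-w[1],-w[0])))
    # top face
    T=box([.55,-.15,.157],[.75,.08,.169]); 
    for x in np.arange(.56,.68,.02):
        t=T[abs(T[:,0]-x)<.01]; 
        if len(t): print('x%.2f'%x,len(t),t[:,1].min(),t[:,1].max(),end=' ')
    print()
    # handles: points above slope plane
    H=P[np.all((P>[.42,-.14,.165])&(P<[.56,.06,.27]),1)]
    lab=np.digitize(H[:,1],[-.07,-.012])
    for k in range(3):
        h=H[lab==k]; 
        if len(h)>20:
            c=h.mean(0); d=np.linalg.svd(h-c,full_matrices=False)[2][0]; d*=np.sign(d[0]); print('handle',k,len(h),c,d,h.min(0),h.max(0))
E
```

```text
bigjar 1544 [[0.682, 0.1, 0.1], [0.736, 0.149, 0.106], [0.781, 0.197, 0.172]]
slope 588 [ 0.5347 -0.0269  0.1192] [-0.7041 -0.1325  0.6976] 10.659694429868868
x0.56 149 -0.08579214588819076 0.03713781541233713 x0.58 330 -0.09052255283210461 0.03849343845741235 x0.60 69 -0.09022482435187631 -0.025952198091483136 
handle 0 280 [ 0.5221 -0.0846  0.1913] [ 0.7983  0.1739 -0.5766] [ 0.4929 -0.0999  0.1651] [ 0.5585 -0.0724  0.2118]
handle 1 472 [ 0.5052 -0.0383  0.2085] [ 0.7421  0.1645 -0.6498] [ 0.4667 -0.0583  0.1652] [ 0.5569 -0.0245  0.2389]
handle 2 234 [0.5051 0.009  0.1877] [ 0.8302  0.1801 -0.5276] [ 0.4777 -0.0054  0.1651] [0.5415 0.02   0.2053]
bigjar 906 [[0.683, 0.098, 0.1], [0.732, 0.134, 0.142], [0.778, 0.193, 0.172]]
slope 1550 [ 0.5346 -0.0397  0.1174] [-0.7053 -0.1366  0.6956] 10.961706885092585
x0.56 94 -0.08938195239310046 0.03580648124497349 x0.58 291 -0.09319025723891472 0.03667150729786761 x0.60 24 -0.09211922715722412 -0.05028387839827689 
handle 0 137 [ 0.5066 -0.0924  0.2001] [ 0.8439  0.0942 -0.5281] [ 0.4916 -0.1007  0.1659] [ 0.5595 -0.0779  0.2115]
handle 1 238 [ 0.4847 -0.0498  0.2201] [ 0.7246  0.0033 -0.6892] [ 0.4648 -0.0587  0.166 ] [ 0.5449 -0.0387  0.239 ]
handle 2 151 [0.4944 0.0019 0.1916] [ 0.8562  0.0629 -0.5128] [ 0.4755 -0.0062  0.1654] [0.5382 0.0139 0.2064]
```

Call:
move_arm --rows '[{"translation":[0,0,-4],"rot":[0,0,0],"hand":1},{"translation":[0,0,-8],"rot":[0,0,0],"hand":1},{"translation":[0,0,-12],"rot":[0,0,0],"hand":1},{"translation":[0,0,-15],"rot":[0,0,0],"hand":1}]' --squeeze 10

```text
t: 1.63
eef_pos: [0.1997, 0.645, 0.3946]
ee_rot: [-3.138, -0.0, -0.3]
force: [0.4, 0.7, 0.2]
width: 0.0664
gripper_force: 0.0
```

```bash
python3 - <<'E'
from h import *
print(goal([.635,.195,.37],R.from_euler('xyz',[np.pi,0,.1]).as_matrix()))
E
```

```text
(array([54.87, 30.15,  2.37]), array([ -0.2,  -0. , -22.9]))
```

Call:
move_arm --rows '[{"translation":[28,15.3,1],"rot":[0,0,-11],"hand":1},{"translation":[28,15.3,1],"rot":[0,0,-11],"hand":1},{"translation":[28,15.3,1],"rot":[0,0,-11],"hand":1},{"translation":[54.9,30.1,2.4],"rot":[0,0,-22.9],"hand":1},{"translation":[54.9,30.1,2.4],"rot":[0,0,-22.9],"hand":1},{"translation":[54.9,30.1,2.4],"rot":[0,0,-22.9],"hand":1},{"translation":[54.9,30.1,2.4],"rot":[0,0,-22.9],"hand":1},{"translation":[54.9,30.1,2.4],"rot":[0,0,-22.9],"hand":1}]'

```text
t: 2.3
eef_pos: [0.4322, 0.4039, 0.3787]
ee_rot: [-3.141, -0.0, 0.1]
force: [1.9, 0.5, 0.2]
width: 0.013
gripper_force: 0.0
```

```bash
python3 - <<'E'
from h import *
print(arm.get_state()['eef_pos'],goal([.635,.195,.37],R.from_euler('xyz',[np.pi,0,.1]).as_matrix()))
E
```

```text
[0.4322 0.4039 0.3787] (array([18.09, 22.82,  0.86]), array([-0., -0.,  0.]))
```

Call:
move_arm --rows '[{"translation":[18,22.5,0.9],"rot":[0,0,0],"hand":1},{"translation":[18,22.5,0.9],"rot":[0,0,0],"hand":1},{"translation":[18,22.5,0.9],"rot":[0,0,0],"hand":1},{"translation":[18,22.5,0.9],"rot":[0,0,0],"hand":1},{"translation":[18,22.5,0.9],"rot":[0,0,0],"hand":1},{"translation":[18,22.5,0.9],"rot":[0,0,0],"hand":1},{"translation":[18,22.5,0.9],"rot":[0,0,0],"hand":1},{"translation":[18,22.5,0.9],"rot":[0,0,0],"hand":1}]'

```text
t: 2.97
eef_pos: [0.636, 0.1948, 0.3677]
ee_rot: [3.139, 0.002, 0.095]
force: [-1.0, 1.1, -1.3]
width: 0.0009
gripper_force: 0.0
```

```bash
python3 - <<'E'
from h import *
RR=R.from_euler('xyz',[np.pi,0,.1]).as_matrix()
print(arm.get_state()['eef_pos'],goal([.63,.192,.25],RR))
im,d=arm.grab_frame('wrist');cv2.imwrite('pics/w1.png',im[...,::-1])
P=cloud('wrist',d).reshape(-1,3);P=P[np.all((P>[.5,.05,.2])&(P<[.62,.32,.3]),1)]
print(len(P),P.min(0),P.max(0),P[P[:,2]>.262].mean(0) if len(P) else 0)
print(find('pinpoint','bin_lid_edge','wrist'))
E
```

```text
[0.636  0.1948 0.3677] (array([-0.61,  0.2 , 11.78]), array([ 0.1,  0.1, -0.3]))
440 [0.5684 0.0923 0.2   ] [0.5897 0.299  0.2587] [nan nan nan]
[]<stdin>:6: RuntimeWarning: Mean of empty slice.
  ret = um.true_divide(
```

Call:
move_arm --rows '[{"translation":[-0.6,0.2,4],"rot":[0,0,0],"hand":1},{"translation":[-0.6,0.2,8],"rot":[0,0,0],"hand":1},{"translation":[-0.6,0.2,11.5],"rot":[0,0,0],"hand":1},{"translation":[-0.6,0.2,11.8],"rot":[0,0,0],"hand":1},{"translation":[-0.6,0.2,11.8],"rot":[0,0,0],"hand":1},{"translation":[-1.6,0.2,11.8],"rot":[0,0,0],"hand":1},{"translation":[-2.6,0.2,11.8],"rot":[0,0,0],"hand":1},{"translation":[-3.2,0.2,11.8],"rot":[0,0,0],"hand":1}]'

```text
t: 3.73
eef_pos: [0.6007, 0.1952, 0.2541]
ee_rot: [-3.14, -0.003, 0.1]
force: [1.0, -0.2, -0.5]
width: 0.0005
gripper_force: 0.0
```

```bash
cat > lid.py <<'E'
from h import *
s=arm.get_state();print(s['t'],s['eef_pos'],s['ee_rot'],s['force'])
H=np.array([.5805,.191,.106]);ax=np.array([np.cos(.1),np.sin(.1),0]);p=s['eef_pos']
px=(p-H)@ax;pz=p[2]-.106;print('bin frame tcp',px,pz)
for th in np.radians([82.5,75,68,60,52,44,36,28,20,14,8,4,0]):
    r=.135;x=-r*np.cos(th)+.012*np.sin(th)+.010;z=r*np.sin(th)+.012*np.cos(th)+.014
    print(round(np.degrees(th)),'dx %.2f dz %.2f'%((x-px)*100,-(z-pz)*100))
E
python3 lid.py
```

```text
3.7333 [0.6007 0.1952 0.2541] [-3.1399 -0.0034  0.1005] [ 0.957  -0.1662 -0.4636]
bin frame tcp 0.020495220502903012 0.14809250836678678
82 dx -1.62 dz -0.13
75 dx -3.38 dz 0.06
68 dx -4.99 dz 0.44
60 dx -6.76 dz 1.12
52 dx -8.42 dz 2.03
44 dx -9.93 dz 3.17
36 dx -11.27 dz 4.50
28 dx -12.41 dz 6.01
20 dx -13.32 dz 7.66
14 dx -13.86 dz 8.98
8 dx -14.25 dz 10.34
4 dx -14.43 dz 11.27
0 dx -14.55 dz 12.21
```

Call:
move_arm --rows '[{"translation":[-0.8,0,-0.1],"rot":[0,0,0],"hand":1},{"translation":[-1.6,0,-0.1],"rot":[0,0,0],"hand":1},{"translation":[-2.2,0,0],"rot":[0,0,0],"hand":1},{"translation":[-2.8,0,0],"rot":[0,0,0],"hand":1},{"translation":[-3.4,0,0.1],"rot":[0,0,0],"hand":1},{"translation":[-4.0,0,0.2],"rot":[0,0,0],"hand":1},{"translation":[-4.5,0,0.3],"rot":[0,0,0],"hand":1},{"translation":[-5.0,0,0.4],"rot":[0,0,0],"hand":1}]'

```text
t: 4.4
eef_pos: [0.5509, 0.1896, 0.247]
ee_rot: [-3.142, 0.0, 0.1]
force: [1.5, 0.7, -0.0]
width: 0.0004
gripper_force: 0.6
```

```bash
python3 lid.py
```

```text
4.4 [0.5509 0.1896 0.247 ] [-3.1416  0.0001  0.0999] [ 1.4569  0.7203 -0.0431]
bin frame tcp -0.029632882045882207 0.1410434416569235
82 dx 3.39 dz -0.84
75 dx 1.63 dz -0.65
68 dx 0.02 dz -0.26
60 dx -1.75 dz 0.41
52 dx -3.40 dz 1.33
44 dx -4.91 dz 2.46
36 dx -6.25 dz 3.80
28 dx -7.39 dz 5.31
20 dx -8.31 dz 6.96
14 dx -8.85 dz 8.27
8 dx -9.24 dz 9.64
4 dx -9.42 dz 10.57
0 dx -9.54 dz 11.50
```

Call:
move_arm --rows '[{"translation":[-0.5,0,0.1],"rot":[0,0,0],"hand":1},{"translation":[-1.1,0,0.2],"rot":[0,0,0],"hand":1},{"translation":[-1.7,0,0.4],"rot":[0,0,0],"hand":1},{"translation":[-2.3,0,0.7],"rot":[0,0,0],"hand":1},{"translation":[-2.9,0,1.0],"rot":[0,0,0],"hand":1},{"translation":[-3.4,0,1.3],"rot":[0,0,0],"hand":1},{"translation":[-4.0,0,1.7],"rot":[0,0,0],"hand":1},{"translation":[-4.5,0,2.1],"rot":[0,0,0],"hand":1}]'

```text
t: 5.07
eef_pos: [0.5058, 0.185, 0.2259]
ee_rot: [-3.142, 0.0, 0.1]
force: [0.2, -0.0, 1.5]
width: 0.0006
gripper_force: 0.5
```

```bash
python3 lid.py; python3 - <<'E'
from h import *
im,d=arm.grab_frame('scene');cv2.imwrite('pics/lid1.png',im[120:340,150:470,::-1])
E
```

```text
5.0667 [0.5058 0.185  0.2259] [-3.1416  0.0001  0.0999] [ 0.2261 -0.0126  1.457 ]
bin frame tcp -0.07487954152577062 0.11991142688426427
82 dx 7.92 dz -2.95
75 dx 6.15 dz -2.76
68 dx 4.54 dz -2.38
60 dx 2.78 dz -1.70
52 dx 1.12 dz -0.79
44 dx -0.39 dz 0.35
36 dx -1.73 dz 1.69
28 dx -2.87 dz 3.19
20 dx -3.79 dz 4.85
14 dx -4.32 dz 6.16
8 dx -4.71 dz 7.52
4 dx -4.90 dz 8.45
0 dx -5.01 dz 9.39
```

View pics/lid1.png

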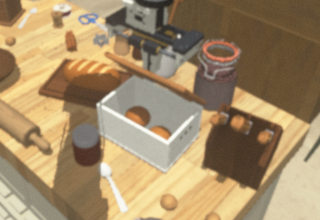

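Call:
move_arm --rows '[{"translation":[-0.5,0,0.5],"rot":[0,0,0],"hand":1},{"translation":[-1.0,0,0.9],"rot":[0,0,0],"hand":1},{"translation":[-1.4,0,1.3],"rot":[0,0,0],"hand":1},{"translation":[-1.8,0,1.8],"rot":[0,0,0],"hand":1},{"translation":[-2.2,0,2.3],"rot":[0,0,0],"hand":1},{"translation":[-2.6,0,2.8],"rot":[0,0,0],"hand":1},{"translation":[-2.9,0,3.3],"rot":[0,0,0],"hand":1},{"translation":[-3.2,0,3.8],"rot":[0,0,0],"hand":1}]'

```text
t: 5.78
eef_pos: [0.4743, 0.1818, 0.1877]
ee_rot: [3.141, 0.0, 0.1]
force: [-0.4, -0.4, -0.0]
width: 0.0006
gripper_force: 0.4
```

Call:
move_arm --rows '[{"translation":[-0.3,0,0.5],"rot":[0,0,0],"hand":1},{"translation":[-0.6,0,1.0],"rot":[0,0,0],"hand":1},{"translation":[-0.8,0,1.5],"rot":[0,0,0],"hand":1},{"translation":[-1.1,0,2.0],"rot":[0,0,0],"hand":1},{"translation":[-1.3,0,2.5],"rot":[0,0,0],"hand":1},{"translation":[-1.4,0,3.0],"rot":[0,0,0],"hand":1},{"translation":[-1.5,0,3.4],"rot":[0,0,0],"hand":1},{"translation":[-1.6,0,3.8],"rot":[0,0,0],"hand":1}]'

```text
t: 6.45
eef_pos: [0.4586, 0.1802, 0.1498]
ee_rot: [3.141, 0.0, 0.1]
force: [0.4, -1.1, -0.4]
width: 0.0004
gripper_force: 0.3
```

```bash
python3 lid.py
```

```text
6.45 [0.4586 0.1802 0.1498] [3.1414 0.0004 0.0998] [ 0.3843 -1.0748 -0.3795]
bin frame tcp -0.12236801761207433 0.04377505665704216
82 dx 12.66 dz -10.56
75 dx 10.90 dz -10.37
68 dx 9.29 dz -9.99
60 dx 7.53 dz -9.31
52 dx 5.87 dz -8.40
44 dx 4.36 dz -7.26
36 dx 3.02 dz -5.93
28 dx 1.88 dz -4.42
20 dx 0.96 dz -2.77
14 dx 0.43 dz -1.45
8 dx 0.04 dz -0.09
4 dx -0.15 dz 0.84
0 dx -0.26 dz 1.78
```

Call:
move_arm --rows '[{"translation":[0,0,0.3],"rot":[0,0,0],"hand":1},{"translation":[-0.1,0,0.6],"rot":[0,0,0],"hand":1},{"translation":[-0.1,0,0.9],"rot":[0,0,0],"hand":1},{"translation":[-0.2,0,1.1],"rot":[0,0,0],"hand":1},{"translation":[-0.2,0,1.3],"rot":[0,0,0],"hand":1},{"translation":[-0.2,0,1.5],"rot":[0,0,0],"hand":1},{"translation":[-0.2,0,1.6],"rot":[0,0,0],"hand":1},{"translation":[-0.2,0,1.7],"rot":[0,0,0],"hand":1}]'

```text
t: 7.12
eef_pos: [0.4568, 0.1801, 0.1332]
ee_rot: [3.142, 0.0, 0.1]
force: [-0.8, -0.1, 0.9]
width: 0.0004
gripper_force: 0.2
```

Call:
move_arm --rows '[{"translation":[0,0,0.1],"rot":[0,0,0],"hand":1},{"translation":[0,0,0.1],"rot":[0,0,0],"hand":1},{"translation":[0,0,0.2],"rot":[0,0,0],"hand":1},{"translation":[0,0,0.2],"rot":[0,0,0],"hand":1}]'

```text
t: 7.45
eef_pos: [0.4569, 0.1802, 0.1318]
ee_rot: [-3.142, -0.0, 0.1]
force: [-1.2, -0.5, 4.4]
width: 0.0008
gripper_force: 2.1
```

```bash
python3 lid.py|head -2; python3 - <<'E'
from h import *
for n in('scene','top'):
    im,d=arm.grab_frame(n);cv2.imwrite(f'pics/lid2{n}.png',im[...,::-1])
    P=cloud(n,d).reshape(-1,3);Q=P[np.all((P>[.40,.09,.09])&(P<[.60,.28,.14]),1)]
    for x in np.arange(.43,.58,.02):
        q=Q[abs(Q[:,0]-x)<.01];print('%.2f %d %.4f'%(x,len(q),np.median(q[:,2])),end=' | ')
    print()
E
```

```text
7.45 [0.4569 0.1802 0.1318] [-3.1416 -0.0004  0.1001] [-1.2217 -0.5259  4.3567]
bin frame tcp -0.12401847287226313 0.025769393458501558
0.43 592 0.1174 | 0.45 541 0.1180 | 0.47 344 0.1176 | 0.49 204 0.1175 | 0.51 137 0.1178 | 0.53 124 0.1178 | 0.55 131 0.1177 | 0.57 139 0.1182 | 
0.43 268 0.1166 | 0.45 31 0.1173 | 0.47 71 0.1170 | 0.49 25 0.1171 | 0.51 0 nan | 0.53 0 nan | 0.55 0 nan | 0.57 0 nan |
  return _methods._mean(a, axis=axis, dtype=dtype,
  ret = ret.dtype.type(ret / rcount)
```

Call:
move_arm --rows '[{"translation":[0,0,0.1],"rot":[0,0,0],"hand":1},{"translation":[0,0,0.2],"rot":[0,0,0],"hand":1},{"translation":[0,0,0.2],"rot":[0,0,0],"hand":1}]'

```text
t: 7.8
eef_pos: [0.457, 0.1802, 0.1315]
ee_rot: [-3.141, -0.001, 0.101]
force: [-9.8, -2.6, 24.4]
width: 0.0004
gripper_force: 12.0
```

Call:
move_arm --rows '[{"translation":[0,0,-1],"rot":[0,0,0],"hand":1},{"translation":[0,0,-4],"rot":[0,0,0],"hand":0.6},{"translation":[0,0,-8],"rot":[0,0,0],"hand":0.6},{"translation":[0,0,-12],"rot":[0,0,0],"hand":0.6},{"translation":[0,0,-16],"rot":[0,0,0],"hand":0.6},{"translation":[0,0,-20],"rot":[0,0,0],"hand":0.6},{"translation":[0,0,-21],"rot":[0,0,0],"hand":0.6}]'

```text
t: 8.38
eef_pos: [0.4589, 0.1808, 0.3464]
ee_rot: [-3.137, -0.009, 0.1]
force: [1.0, 1.8, 0.3]
width: 0.033
gripper_force: 0.0
```

```bash
cat > kn.py <<'E'
from h import *
a=np.radians(10.8); kx=np.array([np.cos(a),np.sin(a),-1])/2**.5; ky=np.array([-np.sin(a),np.cos(a),0]); kz=np.cross(kx,ky)
def toolR(t):
    t=np.radians(t); h=np.array([np.cos(a),np.sin(a),0]); z=-h*np.sin(t)-np.array([0,0,1])*np.cos(t)
    y=-ky; return np.stack([np.cross(y,z),y,z],1)
E
python3 - <<'E'
from kn import *
s=arm.get_state();print(s['eef_pos'],s['width'])
print(kz,toolR(20))
# look pose above handle, vertical
print(goal([.49,-.045,.36],toolR(20)))
E
```

```text
[0.4589 0.1808 0.3464] 0.033004075497088475
[0.6946 0.1325 0.7071] [[ 0.923   0.1874 -0.336 ]
 [ 0.1761 -0.9823 -0.0641]
 [-0.342  -0.     -0.9397]]
(array([ 0.85, 22.78, -1.45]), array([ -1.1, -20.5,  -5. ]))
```

Call:
move_arm --rows '[{"translation":[0.8,22.8,-1.5],"rot":[0,-20.5,-5],"hand":0.6},{"translation":[0.8,22.8,-1.5],"rot":[0,-20.5,-5],"hand":0.6},{"translation":[0.8,22.8,-1.5],"rot":[0,-20.5,-5],"hand":0.6},{"translation":[0.8,22.8,-1.5],"rot":[0,-20.5,-5],"hand":0.6},{"translation":[0.8,22.8,-1.5],"rot":[0,-20.5,-5],"hand":0.6},{"translation":[0.8,22.8,-1.5],"rot":[0,-20.5,-5],"hand":0.6},{"translation":[0.8,22.8,-1.5],"rot":[0,-20.5,-5],"hand":0.6},{"translation":[0.8,22.8,-1.5],"rot":[0,-20.5,-5],"hand":0.6}]'

```text
t: 9.05
eef_pos: [0.4876, -0.047, 0.3537]
ee_rot: [-3.125, 0.358, 0.188]
force: [-0.3, -0.3, -0.1]
width: 0.0349
gripper_force: 0.0
```

```bash
python3 - <<'E'
from kn import *
s=arm.get_state();print(s['eef_pos'],s['ee_rot'],s['width'])
for n in('wrist','top','scene'):
    im,d=arm.grab_frame(n);cv2.imwrite(f'pics/k1{n}.png',im[...,::-1]);np.save(f'k1{n}.npy',d)
    for l in('bread_knife','bread_knife_grip','paring_knife','trimming_knife'): print(n,l,find('pinpoint',l,n))
n='wrist';d=np.load('k1wrist.npy');P=cloud(n,d).reshape(-1,3);P=P[np.all((P>[.42,-.14,.165])&(P<[.56,.06,.26]),1)]
u=P@ky
hist=np.histogram(u,np.arange(-.2,.0,.004));print([(round(b,3),c) for b,c in zip(hist[1],hist[0]) if c])
for lo,hi in((-.16,-.02),):
  pass
E
```

```text
[ 0.4876 -0.047   0.3537] [-3.1251  0.3581  0.1883] 0.03489771489810596
wrist bread_knife [(0.72, array([ 0.5633, -0.0323,  0.1467])), (0.66, array([0.5537, 0.0144, 0.1469]))]
wrist bread_knife_grip [(0.76, array([ 0.5239, -0.0388,  0.1819]))]
wrist paring_knife [(0.95, array([0.5517, 0.0173, 0.1504]))]
wrist trimming_knife [(0.88, array([ 0.5705, -0.0751,  0.145 ]))]
top bread_knife []
top bread_knife_grip [(0.3, array([0.5382, 0.4445, 0.0016]))]
top paring_knife [(0.56, array([0.5812, 0.193 , 0.1072]))]
top trimming_knife []
scene bread_knife [(0.57, array([ 0.5606, -0.0327,  0.1483]))]
scene bread_knife_grip [(0.7, array([ 0.5255, -0.0395,  0.1823]))]
scene paring_knife [(0.55, array([0.5494, 0.0158, 0.1445]))]
scene trimming_knife [(0.74, array([ 0.5657, -0.0757,  0.1455])), (0.32, array([0.5426, 0.4342, 0.0764]))]
[(np.float64(-0.192), np.int64(171)), (np.float64(-0.188), np.int64(385)), (np.float64(-0.184), np.int64(388)), (np.float64(-0.18), np.int64(435)), (np.float64(-0.176), np.int64(328)), (np.float64(-0.148), np.int64(6)), (np.float64(-0.144), np.int64(623)), (np.float64(-0.14), np.int64(598)), (np.float64(-0.136), np.int64(620)), (np.float64(-0.132), np.int64(624)), (np.float64(-0.128), np.int64(518)), (np.float64(-0.096), np.int64(381)), (np.float64(-0.092), np.int64(361)), (np.float64(-0.088), np.int64(391)), (np.float64(-0.084), np.int64(350)), (np.float64(-0.08), np.int64(116))]
```

View pics/k1wrist.png

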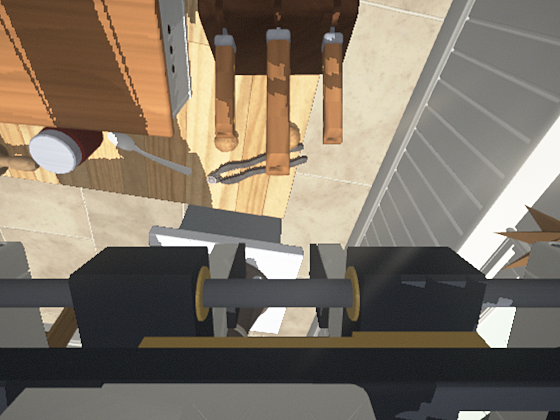

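```bash
cat >> kn.py <<'E'
O=np.array([.561,-.0325,.1475]); O=O+ky*(-.1345-O@ky)
E
python3 - <<'E'
from kn import *
d=np.load('k1wrist.npy')
P=cloud('wrist',d).reshape(-1,3);P=P[np.all((P>[.42,-.14,.165])&(P<[.56,.06,.26]),1)]
for c in(-.184,-.1345,-.088):
    Q=P[abs(P@ky-c)<.008]-O; X=Q@kx; Z=Q@kz
    print(c,np.percentile(X,[.5,2,98]),[(b,np.round(np.percentile(Z[abs(X-b)<.006],[5,50,95]),4).tolist()) for b in(-.115,-.1,-.08,-.06,-.04) if (abs(X-b)<.006).sum()>5])
print(O)
Rt=toolR(22)
for back in(.09,.0):
    G=O-.088*kx; p=G+Rt[:,2]*(.005-back); print(p,goal(p,Rt))
E
```

```text
-0.184 [-0.0925 -0.0921 -0.0227] [(-0.08, [0.0007, 0.002, 0.0034]), (-0.06, [0.0013, 0.0031, 0.0047]), (-0.04, [0.0038, 0.0058, 0.0071])]
-0.1345 [-0.1219 -0.1217 -0.0158] [(-0.115, [0.0059, 0.0098, 0.0116]), (-0.1, [0.01, 0.0111, 0.0124]), (-0.08, [0.0091, 0.0105, 0.0115]), (-0.06, [0.0099, 0.0112, 0.0123]), (-0.04, [0.0106, 0.0119, 0.0131])]
-0.088 [-0.086  -0.0856 -0.0203] [(-0.08, [-0.0154, -0.0034, -0.0006]), (-0.06, [-0.0085, -0.0001, 0.0015]), (-0.04, [-0.0055, 0.0029, 0.0049])]
[ 0.5605 -0.03    0.1475]
[ 0.5307 -0.0357  0.2885] (array([ 6.45, -0.11,  4.61]), array([-0.9, -1.5,  0.2]))
[ 0.4976 -0.042   0.2051] (array([ 6.21,  0.03, 13.61]), array([-0.9, -1.5,  0.2]))
```

```bash
sed -i 's/^O=.*$/&; O=O+.003*kx-.002*kz/' kn.py; python3 - <<'E'
from kn import *
Rt=toolR(22)
for back in(.09,.0):
    G=O-.085*kx; p=G+Rt[:,2]*(.005-back); print(p,goal(p,Rt))
E
```

```text
[ 0.5335 -0.0352  0.2829] (array([ 6.92, -0.1 ,  5.04]), array([-0.9, -1.5,  0.2]))
[ 0.5003 -0.0415  0.1994] (array([ 6.68,  0.04, 14.04]), array([-0.9, -1.5,  0.2]))
```

Call:
move_arm --rows '[{"translation":[3.5,-0.1,2.5],"rot":[-0.4,-0.8,0],"hand":0.67},{"translation":[6.9,-0.1,5],"rot":[-0.9,-1.5,0.2],"hand":0.67},{"translation":[6.9,-0.1,5],"rot":[-0.9,-1.5,0.2],"hand":0.67},{"translation":[6.9,-0.1,5],"rot":[-0.9,-1.5,0.2],"hand":0.67},{"translation":[6.9,-0.1,5],"rot":[-0.9,-1.5,0.2],"hand":0.67}]'

```text
t: 10.22
eef_pos: [0.5337, -0.0354, 0.2834]
ee_rot: [3.14, 0.384, 0.187]
force: [-0.2, -0.9, 1.0]
width: 0.0292
gripper_force: 0.0
```

```bash
python3 - <<'E'
from kn import *
im,d=arm.grab_frame('wrist');s=arm.get_state();print(s['eef_pos'],s['ee_rot'],s['width'])
P=cloud('wrist',d).reshape(-1,3);P=P[np.all((P>[.42,-.09,.165])&(P<[.56,.06,.26]),1)];u=P@ky
h=np.histogram(u,np.arange(-.2,.0,.003));print([(round(float(b),3),int(c)) for b,c in zip(h[1],h[0]) if c])
Rt=toolR(22)
for back in(.06,.03,.0):
    p=O-.085*kx+Rt[:,2]*(.005-back); print(goal(p,Rt))
E
```

```text
[ 0.5337 -0.0355  0.2845] [3.1406 0.3819 0.1875] 0.02907551106575212
[(-0.194, 10), (-0.191, 106), (-0.188, 234), (-0.185, 326), (-0.182, 368), (-0.179, 450), (-0.176, 268), (-0.146, 439), (-0.143, 572), (-0.14, 609), (-0.137, 581), (-0.134, 580), (-0.131, 577), (-0.128, 423), (-0.098, 225), (-0.095, 394), (-0.092, 347), (-0.089, 332), (-0.086, 338), (-0.083, 279), (-0.08, 43)]
(array([ 0.04, -0.04,  3.16]), array([ 0. , -0.1, -0.1]))
(array([ 0.03, -0.04,  6.16]), array([ 0. , -0.1, -0.1]))
(array([ 0.02, -0.04,  9.16]), array([ 0. , -0.1, -0.1]))
```

Call:
move_arm --rows '[{"translation":[0,0,2.5],"rot":[0,0,0],"hand":0.67},{"translation":[0,0,5],"rot":[0,0,0],"hand":0.67},{"translation":[0,0,7],"rot":[0,0,0],"hand":0.67},{"translation":[0,0,8.2],"rot":[0,0,0],"hand":0.67},{"translation":[0,0,9.1],"rot":[0,0,0],"hand":0.67},{"translation":[0,0,9.1],"rot":[0,0,0],"hand":0.67}]'

```text
t: 10.77
eef_pos: [0.4992, -0.0418, 0.1994]
ee_rot: [3.141, 0.383, 0.187]
force: [-0.8, -0.9, -0.1]
width: 0.0287
gripper_force: 0.0
```

Call:
move_arm --rows '[{"translation":[0,0,0],"rot":[0,0,0],"hand":1},{"translation":[0,0,0],"rot":[0,0,0],"hand":1},{"translation":[0,0,0],"rot":[0,0,0],"hand":1},{"translation":[0,0,0],"rot":[0,0,0],"hand":1},{"translation":[0,0,0],"rot":[0,0,0],"hand":1}]' --squeeze 50

```text
t: 11.18
eef_pos: [0.5009, -0.0416, 0.2003]
ee_rot: [3.141, 0.382, 0.188]
force: [-0.4, 0.7, 6.3]
width: 0.0193
gripper_force: 50.0
```

```bash
python3 - <<'E'
from kn import *
s=arm.get_state();print(s['eef_pos'],s['ee_rot'],s['width'],s['gripper_force'],s['force'],s['q'])
Rt=toolR(22)
for b in(.085,.12,.16,.19,.22,.235):
    p=O-b*kx+Rt[:,2]*.005; print(b,p,goal(p,Rt))
E
```

```text
[ 0.5009 -0.0416  0.2003] [3.1406 0.3816 0.1879] 0.01931065709270885 49.97911870479584 [-0.421   0.7458  6.2652] [ 0.2819  0.3401 -0.1594 -0.0343 -1.4515  1.4876]
0.085 [ 0.5003 -0.0415  0.1994] (array([-0.01, -0.02,  0.1 ]), array([ 0. , -0.1, -0. ]))
0.12 [ 0.476  -0.0461  0.2242] (array([-3.23, -0.02, -1.28]), array([ 0. , -0.1, -0. ]))
0.16 [ 0.4482 -0.0514  0.2525] (array([-6.91, -0.02, -2.85]), array([ 0. , -0.1, -0. ]))
0.19 [ 0.4274 -0.0554  0.2737] (array([-9.67, -0.01, -4.03]), array([ 0. , -0.1, -0. ]))
0.22 [ 0.4066 -0.0594  0.2949] (array([-12.43,  -0.01,  -5.21]), array([ 0. , -0.1, -0. ]))
0.235 [ 0.3962 -0.0614  0.3055] (array([-13.81,  -0.01,  -5.8 ]), array([ 0. , -0.1, -0. ]))
```

Call:
move_arm --rows '[{"translation":[-0.92,0,-0.4],"rot":[0,0,0],"hand":1},{"translation":[-2.3,0,-0.98],"rot":[0,0,0],"hand":1},{"translation":[-3.7,0,-1.56],"rot":[0,0,0],"hand":1},{"translation":[-5.1,0,-2.15],"rot":[0,0,0],"hand":1},{"translation":[-6.4,0,-2.7],"rot":[0,0,0],"hand":1},{"translation":[-6.4,0,-2.7],"rot":[0,0,0],"hand":1}]'

```text
t: 11.68
eef_pos: [0.4511, -0.051, 0.2503]
ee_rot: [3.141, 0.38, 0.188]
force: [-0.1, -0.2, -1.0]
width: 0.0197
gripper_force: 50.0
```

```bash
python3 - <<'E'
from kn import *
s=arm.get_state();print(s['eef_pos'],s['ee_rot'],s['width'],s['gripper_force'],s['force'],s['q'])
Rt=toolR(22)
for b in(.155,.19,.22,.24):
    p=O-b*kx+Rt[:,2]*.005; print(b,p,goal(p,Rt))
im,d=arm.grab_frame('scene');cv2.imwrite('pics/pull.png',im[100:400,150:550,::-1])
E
```

```text
[ 0.4511 -0.051   0.2503] [3.1412 0.3803 0.1877] 0.019748964722553292 49.97027099132538 [-0.1278 -0.2408 -1.0202] [ 0.2903  0.222  -0.202  -0.0377 -1.5254  1.4772]
0.155 [ 0.4517 -0.0508  0.2489] (array([ 0.11, -0.01,  0.1 ]), array([ 0. , -0.2, -0. ]))
0.19 [ 0.4274 -0.0554  0.2737] (array([-3.1 , -0.01, -1.28]), array([ 0. , -0.2, -0. ]))
0.22 [ 0.4066 -0.0594  0.2949] (array([-5.86, -0.01, -2.46]), array([ 0. , -0.2, -0. ]))
0.24 [ 0.3927 -0.062   0.309 ] (array([-7.7 , -0.  , -3.25]), array([ 0. , -0.2, -0. ]))
```

View pics/pull.png

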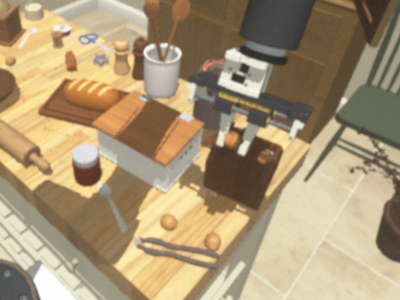

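Call:
move_arm --rows '[{"translation":[-1.3,0,-0.55],"rot":[0,0,0],"hand":1},{"translation":[-2.6,0,-1.1],"rot":[0,0,0],"hand":1},{"translation":[-4.0,0,-1.7],"rot":[0,0,0],"hand":1},{"translation":[-5.4,0,-2.3],"rot":[0,0,0],"hand":1},{"translation":[-6.8,0,-2.9],"rot":[0,0,0],"hand":1},{"translation":[-7.8,0,-3.3],"rot":[0,0,0],"hand":1},{"translation":[-7.8,0,-3.3],"rot":[0,0,0],"hand":1}]'

```text
t: 12.32
eef_pos: [0.3915, -0.0623, 0.3098]
ee_rot: [3.141, 0.381, 0.188]
force: [-0.6, -0.7, -1.5]
width: 0.0198
gripper_force: 50.0
```

```bash
python3 - <<'E'
from kn import *
s=arm.get_state();print(s['eef_pos'],s['ee_rot'],s['width'],s['gripper_force'],s['force'],s['q'])
im,d=arm.grab_frame('scene');cv2.imwrite('pics/out.png',im[...,::-1])
for n in('scene','wrist'):
    if n=='wrist': im,d=arm.grab_frame(n);cv2.imwrite('pics/outw.png',im[...,::-1])
    for l in('bread_knife','bread_knife_grip','bread_knife_mid','paring_knife','trimming_knife'): print(n,l,find('pinpoint',l,n))
Rt=toolR(22);T=toolT(s);print('expected grip frame: knife x in tool',Rt.T@kx, 'O',T[:3,3]-.005*T[:3,2]+T[:3,:3]@(Rt.T@kx)*.085)
E
```

```text
[ 0.3915 -0.0623  0.3098] [3.1412 0.3809 0.1876] 0.019757094379519193 49.97381150722504 [-0.5835 -0.6806 -1.5362] [ 0.3027  0.0849 -0.2282 -0.0424 -1.6363  1.4611]
scene bread_knife [(0.77, array([ 0.4546, -0.0555,  0.2561]))]
scene bread_knife_grip [(0.76, array([ 0.4154, -0.0592,  0.2925]))]
scene bread_knife_mid [(0.59, array([ 0.4922, -0.0447,  0.201 ]))]
scene paring_knife []
scene trimming_knife [(0.7, array([ 0.5652, -0.0753,  0.1485]))]
wrist bread_knife [(0.87, array([ 0.4541, -0.0505,  0.2502]))]
wrist bread_knife_grip [(0.81, array([ 0.4171, -0.0559,  0.2883]))]
wrist bread_knife_mid [(0.98, array([ 0.4931, -0.0428,  0.1998]))]
wrist paring_knife []
wrist trimming_knife []
expected grip frame: knife x in tool [0.9205 0.     0.3907] O [ 0.4526 -0.0508  0.2545]
```

View pics/out.png

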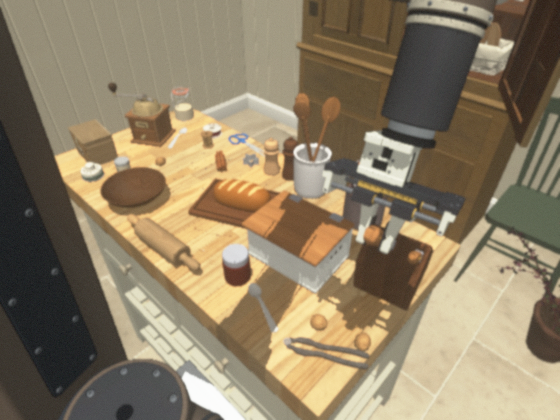

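```bash
cat >> kn.py <<'E'
K0=np.stack([kx,ky,kz],1); Rt22=toolR(22); M=K0.T@Rt22   # tool in knife
off=np.array([-.085,0,0])+M[:,2]*.005                     # TCP in knife frame
def knife(mid,yaw,pitch=0):
    "mid = desired edge-mid point; pitch = tip-down deg"
    Kt=R.from_euler('xyz',[0,pitch,yaw],degrees=True).as_matrix()
    return mid-Kt@np.array([.065,0,-.011])+Kt@off, Kt@M
LO=np.array([.543,.4325,.081])
E
python3 - <<'E'
from kn import *
T=toolT()
print(goal(T[:3,3]+[0.0,0,.08],T[:3,:3],T))
Kt=R.from_euler('xyz',[0,20,10.8],degrees=True).as_matrix()
print(goal(T[:3,3]+[0.01,0,.08],Kt@M,T))
p,Rr=knife(LO+[0,0,.032],23.5);print(p,R.from_matrix(Rr).as_euler('xyz'))
E
```

```text
(array([-3.  ,  0.  , -7.42]), array([0., 0., 0.]))
(array([-2.09,  0.19, -7.79]), array([ 0., 25., -0.]))
[0.4072 0.3735 0.1194] [ 3.1416 -0.4014  0.4102]
```

Call:
move_arm --rows '[{"translation":[-0.8,0,-2],"rot":[0,3,0],"hand":1},{"translation":[-1.5,0,-4],"rot":[0,8,0],"hand":1},{"translation":[-2.0,0.1,-6],"rot":[0,14,0],"hand":1},{"translation":[-2.1,0.2,-7.8],"rot":[0,20,0],"hand":1},{"translation":[-2.1,0.2,-7.8],"rot":[0,25,0],"hand":1},{"translation":[-2.1,0.2,-7.8],"rot":[0,25,0],"hand":1},{"translation":[-2.1,0.2,-7.8],"rot":[0,25,0],"hand":1}]'

```text
t: 13.5
eef_pos: [0.4014, -0.0623, 0.3888]
ee_rot: [-3.141, -0.055, 0.188]
force: [-0.8, 0.8, -2.2]
width: 0.0194
gripper_force: 50.0
```

```bash
python3 - <<'E'
from kn import *
s=arm.get_state();print(s['eef_pos'],s['ee_rot'],s['force'],s['q'])
p,Rr=knife(LO+[0,0,.15],23.5);print(p,goal(p,Rr))
E
```

```text
[ 0.4014 -0.0623  0.3888] [-3.1414 -0.0551  0.188 ] [-0.8378  0.8361 -2.2332] [ 0.3464 -0.2105 -0.2892  0.0086 -1.4377  1.4115]
[0.4072 0.3735 0.2374] (array([  7.88, -42.7 ,  15.61]), array([  2.9,  19.8, -12.5]))
```

Call:
move_arm --rows '[{"translation":[0.4,-2,0.7],"rot":[0.1,1,-0.6],"hand":1},{"translation":[0.9,-5,1.8],"rot":[0.3,2.3,-1.5],"hand":1},{"translation":[1.5,-8,2.9],"rot":[0.5,3.7,-2.3],"hand":1},{"translation":[2,-11,4],"rot":[0.7,5.1,-3.2],"hand":1},{"translation":[2.6,-14,5.1],"rot":[0.9,6.5,-4.1],"hand":1},{"translation":[3.1,-17,6.2],"rot":[1.1,7.9,-5],"hand":1},{"translation":[3.7,-20,7.3],"rot":[1.3,9.3,-5.9],"hand":1},{"translation":[4.2,-23,8.4],"rot":[1.5,10.7,-6.7],"hand":1}]'

```text
t: 14.17
eef_pos: [0.4049, 0.1741, 0.3048]
ee_rot: [-3.135, -0.239, 0.307]
force: [0.9, 1.5, -1.3]
width: 0.0198
gripper_force: 50.0
```

```bash
python3 - <<'E'
from kn import *
s=arm.get_state();print(s['eef_pos'],s['ee_rot'],s['force'],s['q'])
p,Rr=knife(LO+[0,0,.15],23.5);print(p,goal(p,Rr))
E
```

```text
[0.4049 0.1741 0.3048] [-3.1346 -0.2386  0.3065] [ 0.8811  1.4803 -1.2758] [ 0.9854 -0.248  -0.5851  0.1657 -1.0483  0.8233]
[0.4072 0.3735 0.2374] (array([  4.47, -18.87,   8.16]), array([ 1.5,  9.3, -5.7]))
```

Call:
move_arm --rows '[{"translation":[0.7,-3,1.3],"rot":[0.2,1.5,-0.9],"hand":1},{"translation":[1.4,-6,2.6],"rot":[0.5,3,-1.8],"hand":1},{"translation":[2.1,-9,3.9],"rot":[0.7,4.5,-2.7],"hand":1},{"translation":[2.9,-12,5.2],"rot":[1,6,-3.6],"hand":1},{"translation":[3.6,-15,6.5],"rot":[1.2,7.5,-4.5],"hand":1},{"translation":[4.2,-17.5,7.6],"rot":[1.4,8.7,-5.3],"hand":1},{"translation":[4.5,-18.9,8.2],"rot":[1.5,9.3,-5.7],"hand":1},{"translation":[4.5,-18.9,8.2],"rot":[1.5,9.3,-5.7],"hand":1}]'

```text
t: 14.83
eef_pos: [0.4078, 0.3739, 0.2353]
ee_rot: [3.137, -0.399, 0.413]
force: [0.2, -0.0, -1.5]
width: 0.0195
gripper_force: 50.0
```

```bash
python3 - <<'E'
from kn import *
s=arm.get_state();print(s['eef_pos'],s['ee_rot'],s['force'],s['q'])
for n in('wrist','scene','top'):
    im,d=arm.grab_frame(n);cv2.imwrite(f'pics/ab{n}.png',im[...,::-1]);np.save(f'ab{n}.npy',d)
    for l in('bread_knife','bread_knife_mid','loaf_top','loaf'): print(n,l,find('pinpoint',l,n)[:1])
p,Rr=knife(LO+[0,0,.032],23.5);print(p,goal(p,Rr))
print('exp mid', LO+[0,0,.15])
# blade direction from wrist depth: points around knife
P=cloud('wrist',np.load('abwrist.npy')).reshape(-1,3);P=P[np.all((P>[.40,.34,.19])&(P<[.66,.52,.30]),1)]
c=P.mean(0);d=np.linalg.svd(P-c,full_matrices=False)[2];print(len(P),c,d,P.min(0),P.max(0))
E
```

```text
[0.4078 0.3739 0.2353] [ 3.1372 -0.3994  0.4135] [ 0.1644 -0.0127 -1.4694] [ 1.2638 -0.0431 -0.745   0.5003 -0.6628  0.3534]
wrist bread_knife [(0.68, array([0.4878, 0.4069, 0.2391]))]
wrist bread_knife_mid [(0.63, array([0.5447, 0.4287, 0.2293]))]
wrist loaf_top [(0.95, array([0.5483, 0.4348, 0.0803]))]
wrist loaf []
scene bread_knife [(0.72, array([0.5025, 0.1853, 0.0046]))]
scene bread_knife_mid [(0.59, array([0.5412, 0.4278, 0.2336]))]
scene loaf_top [(0.64, array([0.5424, 0.4323, 0.0801]))]
scene loaf [(0.81, array([0.5477, 0.4327, 0.0181]))]
top bread_knife [(0.59, array([0.4862, 0.4017, 0.242 ]))]
top bread_knife_mid [(0.86, array([0.5424, 0.4286, 0.2354]))]
top loaf_top [(0.91, array([0.5465, 0.4338, 0.0811]))]
top loaf [(0.78, array([0.5422, 0.4351, 0.0202]))]
[0.4072 0.3735 0.1194] (array([-4.73, -0.13, 10.98]), array([-0.1, -0.1, -0.1]))
exp mid [0.543  0.4325 0.231 ]
9576 [0.4436 0.3869 0.2539] [[-0.9092 -0.4152  0.0313]
 [-0.3897  0.822  -0.4154]
 [ 0.1467 -0.3898 -0.9091]] [0.4    0.3536 0.2304] [0.5376 0.4285 0.3   ]
```

View pics/abwrist.png

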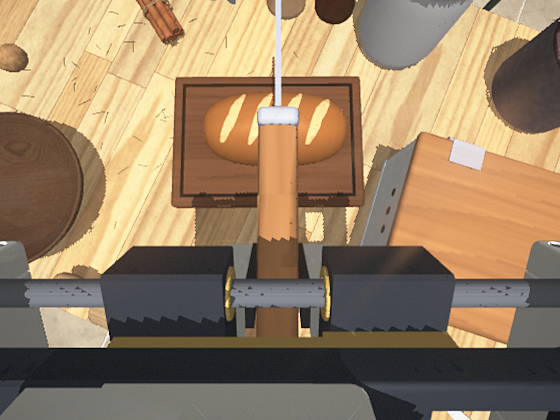

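Call:
move_arm --rows '[{"translation":[-0.7,0,1.7],"rot":[0,0,0],"hand":1},{"translation":[-1.6,-0.1,3.8],"rot":[0,0,0],"hand":1},{"translation":[-2.5,-0.1,6],"rot":[0,0,0],"hand":1},{"translation":[-3.4,-0.2,8.2],"rot":[0,0,0],"hand":1},{"translation":[-4.2,-0.2,10],"rot":[0,0,0],"hand":1},{"translation":[-4.6,-0.2,10.8],"rot":[0,0,0],"hand":1},{"translation":[-4.6,-0.2,10.8],"rot":[0,0,0],"hand":1},{"translation":[-4.6,-0.2,10.8],"rot":[0,0,0],"hand":1}]'

```text
t: 16.25
eef_pos: [0.4084, 0.3739, 0.1222]
ee_rot: [3.142, -0.4, 0.408]
force: [0.6, -0.8, -1.0]
width: 0.0195
gripper_force: 50.0
```

```bash
python3 - <<'E'
from kn import *
s=arm.get_state();print(s['t'],s['eef_pos'],s['ee_rot'],s['force'],s['qd'])
p,Rr=knife(np.array([.5445,.434,.113]),23.5);print(p,goal(p,Rr))
for n in('scene','top'):
    im,d=arm.grab_frame(n);cv2.imwrite(f'pics/fin{n}.png',im[...,::-1])
    for l in('bread_knife','bread_knife_mid','loaf_top','jam_jar','paring_knife','trimming_knife'): print(n,l,find('pinpoint',l,n)[:1])
    P=cloud(n,d).reshape(-1,3);P=P[np.all((P>[.40,.34,.108])&(P<[.66,.52,.165]),1)]
    k=np.array([np.cos(np.radians(23.5)),np.sin(np.radians(23.5)),0]);X=(P-[.5445,.434,0])@k;Y=(P-[.5445,.434,0])@np.array([-k[1],k[0],0])
    for x in np.arange(-.12,.075,.02):
        m=(abs(X-x)<.01)&(abs(Y)<.03)
        if m.sum()>2: print('%.2f n%d y %.4f z %.3f..%.3f'%(x,m.sum(),np.median(Y[m]),*np.percentile(P[m,2],[3,97])))
im=cv2.imread('pics/finscene.png')[140:260,130:350];cv2.imwrite('pics/fincrop.png',cv2.resize(im,None,fx=3.5,fy=3.5,interpolation=3))
E
```

```text
16.25 [0.4084 0.3739 0.1222] [ 3.1416 -0.4003  0.4081] [ 0.6437 -0.7888 -1.0271] [ 0.0196 -0.0197 -0.0038 -0.0354 -0.0093  0.0122]
[0.4087 0.375  0.1194] (array([-0.04, -0.08,  0.28]), array([ 0. ,  0.1, -0.1]))
scene bread_knife [(0.66, array([ 0.5651, -0.0749,  0.1443]))]
scene bread_knife_mid [(0.8, array([0.5396, 0.4321, 0.1173]))]
scene loaf_top [(0.69, array([0.542 , 0.4341, 0.0818]))]
scene jam_jar [(0.64, array([0.3566, 0.2446, 0.0056]))]
scene paring_knife [(0.57, array([0.5462, 0.0144, 0.1467]))]
scene trimming_knife [(0.6, array([ 0.5669, -0.0757,  0.1457]))]
-0.10 n7 y -0.0116 z 0.123..0.133
-0.08 n5 y -0.0116 z 0.125..0.134
-0.06 n7 y -0.0029 z 0.131..0.137
-0.04 n21 y -0.0027 z 0.123..0.139
-0.02 n21 y -0.0032 z 0.119..0.137
0.00 n29 y -0.0028 z 0.116..0.140
0.02 n27 y -0.0033 z 0.116..0.138
0.04 n28 y -0.0031 z 0.116..0.139
0.06 n11 y -0.0029 z 0.118..0.137
top bread_knife [(0.79, array([0.4823, 0.4075, 0.1299]))]
top bread_knife_mid [(0.97, array([0.5457, 0.4351, 0.1157]))]
top loaf_top [(0.6, array([0.5453, 0.4325, 0.0792]))]
top jam_jar [(0.89, array([0.3542, 0.2439, 0.0013]))]
top paring_knife [(0.79, array([0.5481, 0.0129, 0.1432]))]
top trimming_knife [(0.57, array([ 0.5708, -0.0841,  0.1404]))]
-0.12 n83 y 0.0001 z 0.130..0.140
-0.10 n88 y -0.0017 z 0.120..0.140
-0.08 n98 y -0.0018 z 0.122..0.141
-0.06 n25 y -0.0009 z 0.116..0.140
-0.04 n26 y -0.0009 z 0.117..0.139
-0.02 n28 y -0.0009 z 0.115..0.139
0.00 n23 y -0.0009 z 0.115..0.139
0.02 n27 y -0.0011 z 0.118..0.140
0.04 n24 y -0.0010 z 0.120..0.139
0.06 n11 y -0.0010 z 0.119..0.138
```

View pics/fincrop.png

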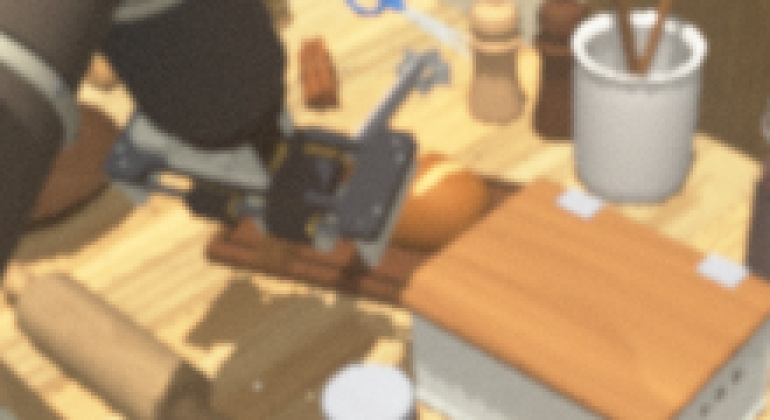

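Call:
move_arm --rows '[{"translation":[-0.1,-0.1,0.3],"rot":[0,0,0],"hand":1},{"translation":[-0.1,-0.1,0.3],"rot":[0,0,0],"hand":1},{"translation":[-0.1,-0.1,0.3],"rot":[0,0,0],"hand":1},{"translation":[-0.1,-0.1,0.3],"rot":[0,0,0],"hand":1},{"translation":[-0.1,-0.1,0.3],"rot":[0,0,0],"hand":1},{"translation":[-0.1,-0.1,0.3],"rot":[0,0,0],"hand":1},{"translation":[-0.1,-0.1,0.3],"rot":[0,0,0],"hand":1},{"translation":[-0.1,-0.1,0.3],"rot":[0,0,0],"hand":1}]'

```text
t: 17.62
eef_pos: [0.4082, 0.3765, 0.1205]
ee_rot: [-3.141, -0.399, 0.409]
force: [-0.4, -0.0, -1.1]
width: 0.0198
gripper_force: 50.0
```

```bash
python3 -c "
from h import *
s=arm.get_state();print(s['eef_pos'],s['ee_rot'],s['qd'],s['force'],s['gripper_force'])
print(arm.job_done())"
```

```text
[0.4082 0.3765 0.1205] [-3.1406 -0.3995  0.4089] [ 0.0006 -0.0015 -0.0007  0.0013  0.0003 -0.0008] [-0.3796 -0.0082 -1.1371] 49.97337520122528
the job is handed in; nothing more can be done
None
```

I handed the job in at about 18 s: the lid is shut, and the bread knife is held still and level, edge down, across the middle of the loaf, about 3 cm above the crust. The last camera check still showed the other two knives in the block and the loaf and jam jar where they started.

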